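# Sweep the tracing panel and open the cleaner

## Task

Get the tracing panel ready for cleaning: take the wooden scraper block and sweep all three chalk chips with it off the panel into the scrap tray at its end (never with the fingers), then stand the block on its foot on the table, off the panel. Then push the bottle's safety cap down, keep it down while twisting it anticlockwise until it is free, and lift it off. Finish while still holding the cap level and still, about 8 to 10 cm straight above the open bottle, without letting go, and leave everything else where it is.

Things in the scene. Friction and masses are not known exactly. Their poses are not given: they have to be found in the camera images.
- panel_top (a point): Centre of the top face of the flat white-framed tracing panel with a grey glass top (150 mm along its own x, 200 mm along its own y, top 20 mm above the table, fixed to the table). The scrap tray adjoins its +y end: sweep along +y.
- tray_floor (a point): Centre of the floor of the aluminium scrap tray fixed to the panel's +y end (axes as the panel's); inside 162 mm along x and 68 mm along y, its floor 17 mm below the panel's top. It is open towards the panel, its end wall (+y) rises 10 mm above the panel's top, its side walls stay 2 mm below it.
- chip0_mid (a point): a flat piece of broken tailor's chalk, 20 x 16 x 8 mm, about 10 g; this point is its centre; it starts lying on the panel
- chip1_mid (a point): a flat piece of broken tailor's chalk, 20 x 16 x 8 mm, about 10 g; this point is its centre; it starts lying on the panel
- chip2_mid (a point): a flat piece of broken tailor's chalk, 20 x 16 x 8 mm, about 10 g; this point is its centre; it starts lying on the panel
- block_mid (a point): Centre, half-way up, of the wooden scraper block: 64 mm tall, 0.2 kg. Its foot is 130 mm long (own x), 30 mm thick (own y), 20 mm high; above the foot rises a grip 110 mm long, 26 mm thick, to the top. z is up; it starts standing on the table.
- cap_mid (a point): Centre of the 16 mm high, 56 mm wide round grip at the top of the grey safety cap (8 mm below its top, 33 mm above its lower edge), z up, 40 g, locked on the bottle. Push it down 6 mm against a spring (4 N to start, 9 N at 6 mm, solid stop at 8 mm), keep it down, turn it anticlockwise seen from above by 65 to 125 degrees (80 is good); then it lifts straight off. Unpressed it is locked.
- mouth (a point): Centre of the mouth (top of the neck, 134 mm above the table) of the square white cleaner bottle, 78 mm wide, upright, clamped in a steel bracket fixed to the table. The locked cap's cap_mid is 16.5 mm above this point, and the x axes of cap and mouth agree within 5 degrees.
- insert (a joint): How far the spring insert in the bottle's neck is pushed down by the cap: 0 at rest, 0.008 m fully down.
- cone: Bystander: grey cone of thread, 66 mm wide, 98 mm tall; origin at the centre of its underside. Leave it where it is.
- pincushion: Bystander: round blue pincushion, 66 mm wide, 42 mm high; origin at the centre of its underside. Leave it where it is.
- shears: Bystander: tailor's shears lying flat, 230 mm long; origin at the centre of its underside. Leave it where it is.
- tape: Bystander: round white tape-measure case, 60 mm wide, 20 mm high; origin at the centre of its underside. Leave it where it is.
- tin: Bystander: small round tin, 72 mm wide, 60 mm high; origin at the centre of its underside. Leave it where it is.
- weight: Bystander: steel pattern weight with a knob, 68 mm wide, 44 mm high; origin at the centre of its underside. Leave it where it is.
Things that resemble listed ones, but are neither listed nor needed, are in the scene too. What is shaped like the part that bears mouth but pink or purple is not meant.

How it is judged (in metres and radians):
On the way, in this order (a step that is already met when the one before it is completed fails the run):
1. all three chips lie in the scrap tray while the block is held (x of chip0_mid in the frame of tray_floor between -0.08 and 0.08 m and y of chip0_mid in the frame of tray_floor between -0.038 and 0.036 m and z of each of chip0_mid, chip1_mid, chip2_mid in the frame of tray_floor below 0.018 m and x of chip1_mid in the frame of tray_floor between -0.08 and 0.08 m and y of chip1_mid in the frame of tray_floor between -0.038 and 0.036 m and x of chip2_mid in the frame of tray_floor between -0.08 and 0.08 m and y of chip2_mid in the frame of tray_floor between -0.038 and 0.036 m and contact force between the fingers and block above 1 N), for 0.1 s.
2. the block stands on the table, let go (height (world z) of block_mid between 0.024 and 0.04 m and angle between block_mid's own z axis and vertical below 0.15 rad and contact force between the fingers and block below 0.1 N and linear speed of block below 0.03 m/s), for 0.1 s.
3. the cap is gripped and pushed down (value of joint insert above 0.004 m and contact force between the fingers and cap above 1 N), for 0.05 s.
4. the cap, still on the neck, has been turned by 45 degrees (angle between the x axis of cap_mid and the x axis of mouth, either way round above 0.78 rad and distance between cap_mid and mouth below 0.021 m), for 0.05 s.
At the end, for the whole second after the job is handed in: The cap is held in the fingers, clear of the bottle, its grip centre (cap_mid) 55 to 180 mm above the mouth and within 30 mm of its axis, tilted less than 0.2 rad, still; all three chips lie in the scrap tray; the block stands upright on the table itself (contact force between the fingers and cap above 1 N and contact force between cap and bottle below 0.05 N and horizontal distance between cap_mid and mouth below 0.03 m and z of cap_mid in the frame of mouth between 0.055 and 0.18 m and angle between cap_mid's own z axis and vertical below 0.2 rad and linear speed of cap below 0.03 m/s and x of chip0_mid in the frame of tray_floor between -0.08 and 0.08 m and y of chip0_mid in the frame of tray_floor between -0.038 and 0.036 m and z of each of chip0_mid, chip1_mid, chip2_mid in the frame of tray_floor below 0.018 m and x of chip1_mid in the frame of tray_floor between -0.08 and 0.08 m and y of chip1_mid in the frame of tray_floor between -0.038 and 0.036 m and x of chip2_mid in the frame of tray_floor between -0.08 and 0.08 m and y of chip2_mid in the frame of tray_floor between -0.038 and 0.036 m and height (world z) of block_mid between 0.024 and 0.04 m and angle between block_mid's own z axis and vertical below 0.15 rad); the arm keeps its last pose, push and grip.
It fails at once if a bystander (cone, pincushion, shears, tape, tin, weight) is pushed more than 3 cm from its place (distance of any of cone, pincushion, shears, tape, tin, weight from where it was at the start of the episode above 0.03 m).
It fails at once if a chalk chip is touched by the fingers instead of the block (contact force between the fingers and chip0 above 0.3 N or contact force between the fingers and chip1 above 0.3 N or contact force between the fingers and chip2 above 0.3 N).
It also fails if it takes over 62 s, if anything falls off the work surface, if the arm or the gripper's body presses on something with over 40 N, if the wrist force passes 120 N, or if a joint passes its speed limit or range.

## Robot

A 6-joint arm with a two-finger parallel gripper is mounted at the origin on the work surface. World frame = base frame: x ahead of the robot, y to its left, z up, the work surface at z = 0. Lengths are in m, angles in degrees, forces in N, time in s.
With the tool pointing down it reaches from about 0.325 to 0.775 m from the base axis. Payload 5.5 kg.
Tool frame: the origin (TCP) lies at the very end of the fingers, on their centre line; the grasp point (between the pads) lies 19 mm behind it (robot.grip_point_offset is the z of the grasp point in the tool frame, in m); z points along the fingers, y is the line along which they close (so a half turn about z gives the same grasp; the last joint's range is limited). The gripper opens to 85 mm and grips with 20 to 120 N. Pads are 22 mm wide; open, the fingers measure 114 mm over their backs; the gripper's body (76 mm by 85 mm) begins 54 mm behind the grasp point. The pads swing forward as they close: fully open they stand 13 mm farther back than shut.
Start: joints at [-75.671, 5.22, 70.514, -0, 104.267, -3.249], TCP at [0.181, -0.572, 0.231] pointing down, gripper open.
Joint ranges: [-164.24, 164.24], [-49.07, 125.15], [9.68, 141.18], [-86.29, 266.29], [3.28, 154.24], [-151.56, 151.56]. Speed limits (degrees/s): [147.25, 147.25, 172.46, 180, 180, 180].

## Interface

Orientations are given as a 3x3 rotation matrix whose columns are the frame's x, y, z axes.
In Python, from cell import robot, optics, finish_job gives the robot as it stands.
- The arm moves only by the tool servo_tool, never from a script. Its argument "increments" is a list of rows, each a list of 3 entries, a list of its own where there are three numbers: the shift along the tool's x, y, z normalised to -1 to 1, where 1 is 400 mm, then the turn, a rotation vector about the tool's x, y, z normalised to -1 to 1, where 1 is 360 degrees, then the opening, from 0 (shut) to 1 (fully open). A call has 1 to 20 rows; each row is the pose to reach, as a shift and turn from the pose commanded when the call began, along the tool's axes at that moment, turning the shorter way round; what a row does not reach only later rows make up. A row lasts 1/12 s, in which the tool goes at most 41.7 mm and 7.16 degrees, less where a joint would pass 70% of its speed; a pose out of reach is approached as far as the arm can. A call with a number of a shift or a turn outside -1 to 1 is refused whole. A call with a gripper value outside its range is refused whole. The fingers move at their own pace and stop on an object; "newtons" is the grip in N (left out, the last holds). Time passes only in rows, so rows that repeat a pose let the fingers close. It gives the time, the measured TCP pose, the force, the opening and the grip force at its end, in the units of the state.
- robot.read_state(): the state, without advancing time (a new reading comes with each control period).
- optics.snapshot(name): name is "scene" or "top" or "wrist"; returns the picture (420x560x3 uint8, red, green, blue); there is no depth.
- optics.camera_info(name): a dict with "mtx" (3x3 intrinsics, pixels), "R" (3x3) and "t" (3): a world point X has camera coordinates R X + t; the wrist camera has in their place "hand_eye" (4x4, takes a point from camera to tool coordinates, whose origin is the TCP and whose axes are the flange's). Camera axes: x right, y down, z forward; pixel columns grow to the right and rows downward; lengths in m; the calibration is good to about 2 mm. A picture is of the moment at which its call begins: read the wrist's pose just before it. camera_info takes no time and is no camera call.
- finish_job(): hands the job in; it is judged then, once.
The state is a dict: "clock": time; "joints": joint angles; "qd": joint speeds; "joint_torque": joint torques, N m; "position": TCP position; "ee_rot": TCP orientation; "wrist_force": force on the tool from outside, world axes, zero at the start; "wrist_torque": the same for the moment, N m; "finger_gap": finger opening in m; "finger_force": force on a finger pad.
Only numpy, scipy, OpenCV 4.12 (cv2) and the standard library are available. Lean on these libraries where they do the work, as an engineer would, in place of code of your own. Each camera call takes 0.05 s, during which the arm holds its last target. There are 200 camera calls.

## Working session

There is one attempt and no reset: what is moved stays moved. The work goes in short steps, Python scripts to look and compute and a tool call to move; the robot and the scene stay as the last step left them, time stands still between calls to the robot, and variables do not carry over. Pictures are saved under pics/ and viewed, at most 10 in all, crops included, and the job is handed in when it is done.

Besides the shell and the picture viewer there is one more tool, called after "Call:" in YAML: its name, and indented under it one key for each argument. servo_tool: Moves the arm, as the interface text tells. Scaled input: -1 to 1 covers 400 mm each way for a shift and 360 degrees each way for a turn. Its arguments: {"type":"object","properties":{"increments":{"type":"array"},"newtons":{"type":"number"}},"required":["increments"]}

```bash
ls; mkdir -p pics; python3 - <<'E'
from cell import robot, optics
import cv2
s=robot.read_state();print(s['clock'],s['position'],s['ee_rot'],s['finger_gap'])
for n in ['top','scene']:
    cv2.imwrite(f'pics/{n}0.png',optics.snapshot(n)[:,:,::-1])
    print(n,optics.camera_info(n))
print(optics.camera_info('wrist'),robot.grip_point_offset)
E
```

```text
pics
0.0 [ 0.18110661 -0.57171173  0.23012018] [[ 9.53327745e-01  3.01937022e-01 -4.95166368e-04]
 [ 3.01937407e-01 -9.53325775e-01  1.94161428e-03]
 [ 1.14190373e-04 -2.00050401e-03 -9.99997992e-01]] 0.08518692631925798
top {'mtx': array([[538.21360771,   0.        , 278.85988772],
       [  0.        , 538.21360771, 211.39968537],
       [  0.        ,   0.        ,   1.        ]]), 'R': array([[ 0.01888568, -0.99982104, -0.00110167],
       [-0.98667603, -0.01845927, -0.16164672],
       [ 0.16159745,  0.0041398 , -0.98684808]]), 't': array([-0.05177528,  0.55317392,  1.3393129 ])}
scene {'mtx': array([[405.79778739,   0.        , 281.22447423],
       [  0.        , 405.79778739, 214.21313515],
       [  0.        ,   0.        ,   1.        ]]), 'R': array([[-0.88511491,  0.46536673,  0.0023242 ],
       [ 0.33200316,  0.63494497, -0.69758066],
       [-0.32610657, -0.6166674 , -0.71650249]]), 't': array([ 0.49550635, -0.05881146,  1.21818044])}
{'mtx': array([[340.41550469,   0.        , 278.02640398],
       [  0.        , 340.41550469, 206.61294705],
       [  0.        ,   0.        ,   1.        ]]), 'hand_eye': array([[-4.25730966e-04, -9.56501231e-01, -2.91727980e-01,
         7.38117337e-02],
       [ 9.99999831e-01, -5.22541701e-04,  2.53938226e-04,
        -9.97535253e-05],
       [-3.95332261e-04, -2.91727822e-01,  9.56501292e-01,
        -1.43311362e-01],
       [ 0.00000000e+00,  0.00000000e+00,  0.00000000e+00,
         1.00000000e+00]])} -0.0187
```

View pics/top0.png

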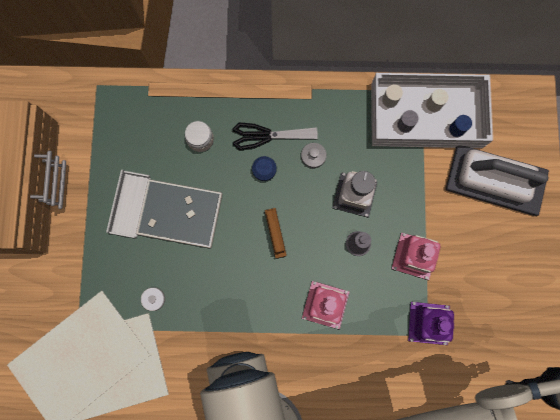

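View pics/scene0.png

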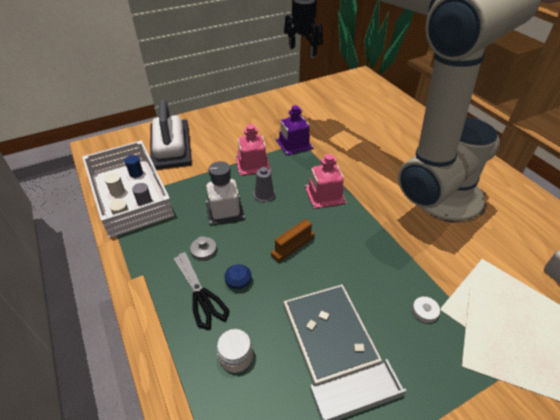

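The top view shows the tray at (128,205), the panel at (180,212), and chips at (188,200), (191,214) and (153,223). The wooden block is at (275,232) and the grey cone at (359,242). Bottle candidates are white/grey-capped (357,190), pink (418,255) and (327,305), and purple (432,323). Only the white one in the bracket fits, so I'll confirm it in a crop.

```bash
cat > h.py <<'E'
import numpy as np, cv2
from cell import robot, optics
def back(name,uv,z):
    c=optics.camera_info(name); 
    if name=='wrist':
        s=robot.read_state(); H=c['hand_eye']; Rt=np.array(s['ee_rot']); 
        R=Rt@H[:3,:3]; o=Rt@H[:3,3]+s['position']
    else: R=c['R'].T; o=-R@c['t']
    d=R@np.linalg.inv(c['mtx'])@[uv[0],uv[1],1]
    return o+d*(z-o[2])/d[2]
def proj(name,P):
    c=optics.camera_info(name)
    if name=='wrist':
        s=robot.read_state(); H=c['hand_eye']; Rt=np.array(s['ee_rot'])
        R=(Rt@H[:3,:3]).T; t=-R@(Rt@H[:3,3]+s['position'])
    else: R,t=c['R'],c['t']
    q=c['mtx']@(R@np.array(P,float)+t); return q[:2]/q[2]
def delta(p,R):
    """target pose -> normalised shift and turn"""
    s=robot.read_state(); R0=np.array(s['ee_rot'])
    d=R0.T@(np.array(p)-s['position'])
    return d/.4, cv2.Rodrigues(R0.T@R)[0].ravel()/(2*np.pi)
E
python3 - <<'E'
from h import *
im=cv2.imread('pics/top0.png')
cv2.imwrite('pics/crop1.png',cv2.resize(im[150:285,100:400],None,fx=2.66,fy=2.66,interpolation=cv2.INTER_CUBIC))
E
```

```text
(no output)
```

View pics/crop1.png

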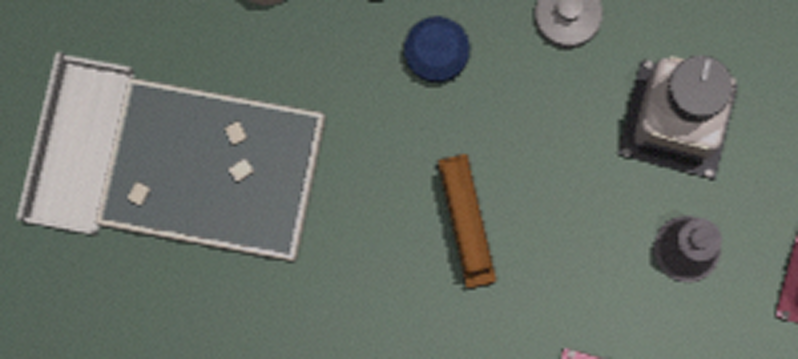

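The crop confirms it. The white bottle in the steel bracket has a grey round cap, with its top centre at crop (700,86). The block's grip top runs from (453,158) to (479,271), and the panel's far corners are (323,113) and (294,259).

```bash
python3 - <<'E'
from h import *
f=lambda u,v,z:back('top',(u/2.66+100,v/2.66+150),z)
P={}
for n,u,v,z in [('pTR',323,113,.02),('pBR',294,260,.02),('pTL',130,77,.02),('pBL',98,225,.02),('trTL',60,54,.03),('trBL',20,218,.03),
 ('c0',235,133,.028),('c1',241,170,.028),('c2',138,194,.028),('bTL',440,160,.064),('bTR',467,155,.064),('bBR',493,268,.064),('bBL',465,275,.064),('cap',699,87,.1585),('pin',436,49,.03),('cone',700,238,.098),('cone0',685,250,0.0)]:
    P[n]=f(u,v,z); print(n,P[n].round(4))
L=np.linalg.norm
print('panel',L(P['pTR']-P['pBR']),L(P['pTL']-P['pBL']),L(P['pTR']-P['pTL']),L(P['pBR']-P['pBL']))
print('block',L(P['bTL']-P['bBL']),L(P['bTR']-P['bBR']),L(P['bTL']-P['bTR']),L(P['bBR']-P['bBL']))
pc=(P['pTR']+P['pBR']+P['pTL']+P['pBL'])/4
print('pc',pc); 
d=(P['pTL']+P['pBL']-P['pTR']-P['pBR']); print('y dir',np.degrees(np.arctan2(d[1],d[0])))
e=P['pTR']-P['pBR']+P['pTL']-P['pBL']; print('x dir+-',np.degrees(np.arctan2(e[1],e[0])))
b=(P['bTL']+P['bTR']-P['bBR']-P['bBL']); print('block',np.degrees(np.arctan2(b[1],b[0])),sum(P[k] for k in ['bTL','bTR','bBR','bBL'])/4)
s=robot.read_state();print(s['joints'])
E
```

```text
pTR [0.6058 0.111  0.02  ]
pBR [0.4594 0.1339 0.02  ]
pTL [0.6387 0.3043 0.02  ]
pBL [0.4901 0.327  0.02  ]
trTL [0.6585 0.3724 0.03  ]
trBL [0.4944 0.4005 0.03  ]
c0 [0.5826 0.1958 0.028 ]
c1 [0.5459 0.1882 0.028 ]
c2 [0.5203 0.2877 0.028 ]
bTL [ 0.5535 -0.0073  0.064 ]
bTR [ 0.5588 -0.0329  0.064 ]
bBR [ 0.4513 -0.0596  0.064 ]
bBL [ 0.4442 -0.0333  0.064 ]
cap [ 0.6083 -0.2401  0.1585]
pin [6.705e-01 2.000e-04 3.000e-02]
cone [ 0.4795 -0.2495  0.098 ]
cone0 [ 0.4785 -0.2497  0.    ]
panel 0.1481665163278037 0.15030960876018487 0.19606289746255895 0.1954541861170334
block 0.11234293751745181 0.11075738914899927 0.026198767895344685 0.02718505971987191
pc [0.54851299 0.21903117 0.02      ]
y dir 80.65389601072981
x dir+- -8.80495107056804
block 13.659931013307252 [ 0.50196965 -0.03327559  0.064     ]
[-7.56726838e+01  5.26189176e+00  7.05753201e+01 -1.81051368e-03
  1.04265352e+02 -3.24928686e+00]
```

```bash
cat >> h.py <<'E'
def down(yaw):
    a=np.radians(yaw); c,s=np.cos(a),np.sin(a)
    return np.array([[c,s,0],[s,-c,0],[0,0,-1.]])
def pd(p,yaw):
    d,r=delta(p,down(yaw)); print(d.round(4).tolist(),r.round(5).tolist(),'steps',np.linalg.norm(d)*400/41.7)
E
python3 -c "
from h import *
pd([.502,-.033,.18],13.7)"
```

```text
[1.1715, -1.0415, 0.1275] [-0.00028, -0.0, 0.01077] steps 15.08609261538998
```

Call:
servo_tool:
  increments:
    - [[0.9,-0.8,0.0],[0,0,0.0108],1]
    - [[0.9,-0.8,0.0],[0,0,0.0108],1]
    - [[0.9,-0.8,0.0],[0,0,0.0108],1]
    - [[0.9,-0.8,0.0],[0,0,0.0108],1]
    - [[0.9,-0.8,0.0],[0,0,0.0108],1]
    - [[0.9,-0.8,0.0],[0,0,0.0108],1]
    - [[0.9,-0.8,0.0],[0,0,0.0108],1]
    - [[0.9,-0.8,0.0],[0,0,0.0108],1]
    - [[0.9,-0.8,0.0],[0,0,0.0108],1]
    - [[0.9,-0.8,0.0],[0,0,0.0108],1]
    - [[0.9,-0.8,0.0],[0,0,0.0108],1]
    - [[0.9,-0.8,0.0],[0,0,0.0108],1]
    - [[0.9,-0.8,0.0],[0,0,0.0108],1]
  newtons: 60

```text
clock: 1.18
position: [0.4293, -0.1543, 0.2308]
ee_rot: [[0.97, 0.242, 0.0], [0.242, -0.97, 0.002], [0.001, -0.002, -1.0]]
wrist_force: [0.3, 0.4, -0.3]
finger_gap: 0.0853
finger_force: 0.0
```

```bash
python3 -c "
from h import *
pd([.502,-.033,.17],13.7)"
```

```text
[0.2497, -0.2498, 0.1526] [-0.0003, -9e-05, 0.00089] steps 3.690639423245069
```

Call:
servo_tool:
  increments:
    - [[0.25,-0.25,0.15],[0,0,0],1]
    - [[0.25,-0.25,0.15],[0,0,0],1]
    - [[0.25,-0.25,0.15],[0,0,0],1]
    - [[0.25,-0.25,0.15],[0,0,0],1]
    - [[0.25,-0.25,0.15],[0,0,0],1]
    - [[0.25,-0.25,0.15],[0,0,0],1]

```text
clock: 1.68
position: [0.5008, -0.0367, 0.1697]
ee_rot: [[0.971, 0.239, -0.003], [0.239, -0.971, -0.0], [-0.003, -0.001, -1.0]]
wrist_force: [-0.4, -0.5, -0.2]
finger_gap: 0.0853
finger_force: 0.0
```

```bash
python3 -c "
from h import *
s=robot.read_state();print(s['position'],s['qd'])
im=optics.snapshot('wrist')[:,:,::-1].copy()
for dx in(-.055,.055):
  for dy in(-.013,.013):
    a=np.radians(13.7);p=proj('wrist',[.502+dx*np.cos(a)-dy*np.sin(a),-.033+dx*np.sin(a)+dy*np.cos(a),.064]);print(p)
    cv2.circle(im,tuple(int(v) for v in p),3,(0,255,0),1)
cv2.imwrite('pics/w1.png',im)"
```

```text
[ 0.50078353 -0.03674439  0.16966764] [-2.32275148 -1.87400788 -1.05212543 -0.53839223  0.61460764 -0.45711954]
[288.69008159 265.75220055]
[256.64472621 265.75703922]
[290.11622761 126.82154632]
[253.83399768 126.81894648]
```

View pics/w1.png

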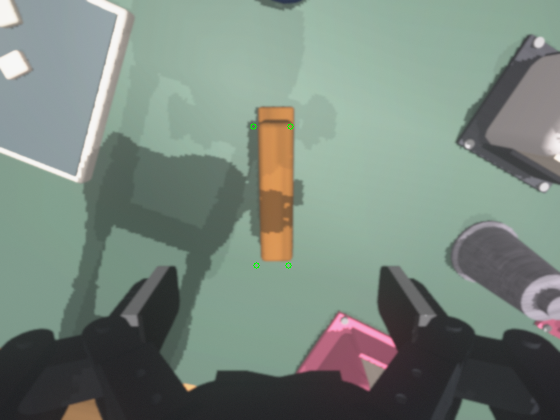

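The wrist view shows the block's grip top at (259–294, 122) to (261–292, 261). That is about 3 mm from the top-camera estimate. The orientation agrees.

```bash
python3 -c "
from h import *
P=[back('wrist',q,.064) for q in [(258.5,122),(294,122),(292,261),(261,261)]]
print(np.round(P,4)); c=sum(P)/4; print(c)
a=P[0]+P[1]-P[2]-P[3]; yaw=np.degrees(np.arctan2(a[1],a[0]));print(yaw,np.linalg.norm(a)/2)
s=robot.read_state();print(s['position'])
pd([c[0],c[1],.028],yaw)"
```

```text
[[ 0.5564 -0.0099  0.064 ]
 [ 0.5624 -0.0345  0.064 ]
 [ 0.4564 -0.0602  0.064 ]
 [ 0.4505 -0.0359  0.064 ]]
[ 0.50642397 -0.03510353  0.064     ]
13.724446031588794 0.10911492854537677
[ 0.50091477 -0.03771228  0.17079756]
[0.0155, -0.0031, 0.357] [2e-05, 0.00025, 2e-05] steps 3.4275204394690206
```

Call:
servo_tool:
  increments:
    - [[0.012,-0.003,0.1],[0,0,0],1]
    - [[0.012,-0.003,0.2],[0,0,0],1]
    - [[0.012,-0.003,0.28],[0,0,0],1]
    - [[0.012,-0.003,0.33],[0,0,0],1]
    - [[0.012,-0.003,0.355],[0,0,0],1]
    - [[0.012,-0.003,0.355],[0,0,0],1]
    - [[0.012,-0.003,0.355],[0,0,0],0]
    - [[0.012,-0.003,0.355],[0,0,0],0]
    - [[0.012,-0.003,0.355],[0,0,0],0]
    - [[0.012,-0.003,0.355],[0,0,0],0]
    - [[0.012,-0.003,0.355],[0,0,0],0]
    - [[0.012,-0.003,0.355],[0,0,0],0]
    - [[0.012,-0.003,0.355],[0,0,0],0]
    - [[0.012,-0.003,0.355],[0,0,0],0]
  newtons: 60

```text
clock: 2.9
position: [0.5064, -0.0351, 0.0306]
ee_rot: [[0.972, 0.237, 0.002], [0.237, -0.972, -0.0], [0.002, 0.001, -1.0]]
wrist_force: [-0.9, 0.5, 6.6]
finger_gap: 0.0251
finger_force: 59.9
```

```bash
python3 -c "
from h import *
s=robot.read_state();print(s['position'],s['finger_gap'],s['finger_force'],s['wrist_force'],s['joints'][5])
# hover above panel start: y=-0.08 in panel frame
pc=np.array([.549,.220]);y=np.array([np.cos(np.radians(81)),np.sin(np.radians(81))])
pd([*(pc-.082*y),.09],-9)"
```

```text
[ 0.50638993 -0.03507086  0.03064626] 0.025077327620385316 59.86086130142212 [-0.85381661  0.54277443  6.64315078] 68.49332953839685
[0.1757, -0.4051, -0.1483] [5e-05, -0.00034, 0.06306] steps 4.468022345366259
```

Call:
servo_tool:
  increments:
    - [[0.0,0.0,-0.05],[0,0,0],0]
    - [[0.0,0.0,-0.12],[0,0,0],0]
    - [[0.0,0.0,-0.16],[0,0,0],0]
    - [[0.0,0.0,-0.16],[0,0,0],0]
    - [[0.04,-0.09,-0.16],[0,0,0.016],0]
    - [[0.09,-0.18,-0.16],[0,0,0.032],0]
    - [[0.13,-0.27,-0.16],[0,0,0.048],0]
    - [[0.16,-0.36,-0.16],[0,0,0.063],0]
    - [[0.176,-0.405,-0.16],[0,0,0.063],0]
    - [[0.176,-0.405,-0.16],[0,0,0.063],0]
    - [[0.176,-0.405,-0.16],[0,0,0.063],0]
    - [[0.176,-0.405,-0.16],[0,0,0.063],0]

```text
clock: 3.9
position: [0.535, 0.1383, 0.0916]
ee_rot: [[0.988, -0.156, -0.002], [-0.156, -0.988, -0.001], [-0.002, 0.002, -1.0]]
wrist_force: [0.1, -0.6, -3.0]
finger_gap: 0.0256
finger_force: 59.9
```

```bash
python3 -c "
from h import *
s=robot.read_state();print(s['position'],s['finger_gap'],s['finger_force'],s['wrist_force'],s['joints'][5])
im=optics.snapshot('top')[:,:,::-1]
cv2.imwrite('pics/t2.png',cv2.resize(im[150:270,90:310],None,fx=3.6,fy=3.6,interpolation=cv2.INTER_CUBIC))
cv2.imwrite('pics/w2.png',optics.snapshot('wrist')[:,:,::-1])
pc=np.array([.549,.220]);y=np.array([np.cos(np.radians(81)),np.sin(np.radians(81))])
pd([*(pc-.082*y),.0521],-9)"
```

```text
[0.53496974 0.13832346 0.09161804] 0.025624017192610163 59.87702965736389 [ 0.09164397 -0.64476715 -3.04508079] 109.95818419457561
[0.0016, -0.0034, 0.1008] [0.00013, 0.00018, -0.00016] steps 0.9680421504450752
```

View pics/w2.png

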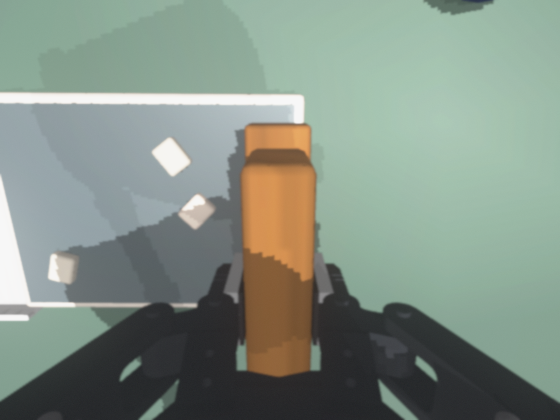

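The wrist view shows the block parallel to the panel's end edge (corner at (303,95)), with chips at (171,156), (196,211) and (63,267) ahead of it. I'll check their places against the panel frame.

```bash
python3 -c "
from h import *
s=robot.read_state();R=np.array(s['ee_rot'])[:, :2]
for n,q,z in [('corner',(303,95),.02),('e0',(100,98),.02),('c0',(171,156),.028),('c1',(197,211),.028),('c2',(63,267),.028),('left end',(25,305),.02),('botedge',(150,305),.02)]:
  P=back('wrist',q,z); print(n,P.round(4),'rel tool xy',((P-s['position'])@R).round(4))
"
```

```text
corner [0.6102 0.1103 0.02  ] rel tool xy [0.0783 0.0153]
e0 [0.6279 0.2315 0.02  ] rel tool xy [ 0.0767 -0.1071]
c0 [0.5878 0.1953 0.028 ] rel tool xy [ 0.0428 -0.0651]
c1 [0.5509 0.1876 0.028 ] rel tool xy [ 0.0076 -0.0517]
c2 [0.5265 0.2857 0.028 ] rel tool xy [-0.0319 -0.1447]
left end [0.4985 0.3295 0.02  ] rel tool xy [-0.0665 -0.1835]
botedge [0.4841 0.2399 0.02  ] rel tool xy [-0.0666 -0.0928]
```

Call:
servo_tool:
  increments:
    - [[0.012,0,0.05],[0,0,0],0]
    - [[0.012,0,0.08],[0,0,0],0]
    - [[0.012,0,0.098],[0,0,0],0]
    - [[0.012,0,0.098],[0,0,0],0]
    - [[0.012,0,0.098],[0,0,0],0]

```text
clock: 4.42
position: [0.5401, 0.1378, 0.0538]
ee_rot: [[0.988, -0.157, -0.001], [-0.157, -0.988, -0.0], [-0.001, 0.0, -1.0]]
wrist_force: [-0.1, 1.0, -3.4]
finger_gap: 0.0257
finger_force: 60.0
```

```bash
python3 -c "
from h import *
s=robot.read_state();print(s['position'],s['wrist_force'],s['ee_rot'],s['joints'][5])"
```

```text
[0.54005001 0.13777384 0.05375757] [-0.13232728  1.04256574 -3.35951037] [[ 9.87616944e-01 -1.56880996e-01 -1.06031952e-03]
 [-1.56881280e-01 -9.87617450e-01 -1.90444068e-04]
 [-1.01731301e-03  3.54430073e-04 -9.99999420e-01]] 109.83968569011793
```

Call:
servo_tool:
  increments:
    - [[0,-0.02,0.003],[0,0,0],0]
    - [[0,-0.045,0.003],[0,0,0],0]
    - [[0,-0.07,0.003],[0,0,0],0]
    - [[0,-0.095,0.003],[0,0,0],0]
    - [[0,-0.12,0.003],[0,0,0],0]
    - [[0,-0.145,0.003],[0,0,0],0]
    - [[0,-0.17,0.003],[0,0,0],0]
    - [[0,-0.195,0.003],[0,0,0],0]
    - [[0,-0.22,0.003],[0,0,0],0]
    - [[0,-0.245,0.003],[0,0,0],0]
    - [[0,-0.27,0.003],[0,0,0],0]
    - [[0,-0.295,0.003],[0,0,0],0]
    - [[0,-0.32,0.003],[0,0,0],0]
    - [[0,-0.345,0.003],[0,0,0],0]
    - [[0,-0.37,0.003],[0,0,0],0]
    - [[0,-0.395,0.003],[0,0,0],0]
    - [[0,-0.42,0.003],[0,0,0],0]
    - [[0,-0.445,0.003],[0,0,0],0]
    - [[0,-0.47,0.003],[0,0,0],0]
    - [[0,-0.486,0.003],[0,0,0],0]

```text
clock: 6.08
position: [0.5709, 0.3316, 0.0528]
ee_rot: [[0.988, -0.156, -0.0], [-0.156, -0.988, 0.0], [-0.0, -0.0, -1.0]]
wrist_force: [0.3, -0.5, -2.7]
finger_gap: 0.025
finger_force: 59.9
```

Call:
servo_tool:
  increments:
    - [[0,0,0],[0,0,0],0]
    - [[0,0,0],[0,0,0],0]
    - [[0,0,0],[0,0,0],0]

```text
clock: 6.33
position: [0.5708, 0.3299, 0.0528]
ee_rot: [[0.988, -0.156, -0.0], [-0.156, -0.988, -0.0], [-0.0, 0.0, -1.0]]
wrist_force: [0.4, 0.2, -2.8]
finger_gap: 0.025
finger_force: 59.9
```

```bash
python3 -c "
from h import *
s=robot.read_state();print(s['position'],s['wrist_force'],s['joints'][5])
a=optics.snapshot('wrist')[:,:,::-1]; b=optics.snapshot('scene')[:,:,::-1]
b=cv2.resize(b[280:420,270:420],None,fx=2.8,fy=2.8,interpolation=cv2.INTER_CUBIC)
a=cv2.resize(a,(374,280));c=np.zeros((392,800,3),np.uint8);c[:280,:374]=a;c[:,380:800]=b;cv2.imwrite('pics/m3.png',c)"
```

```text
[0.5708119  0.32990362 0.05279682] [ 0.41986269  0.23547836 -2.75225065] 126.07948935084832
```

View pics/m3.png

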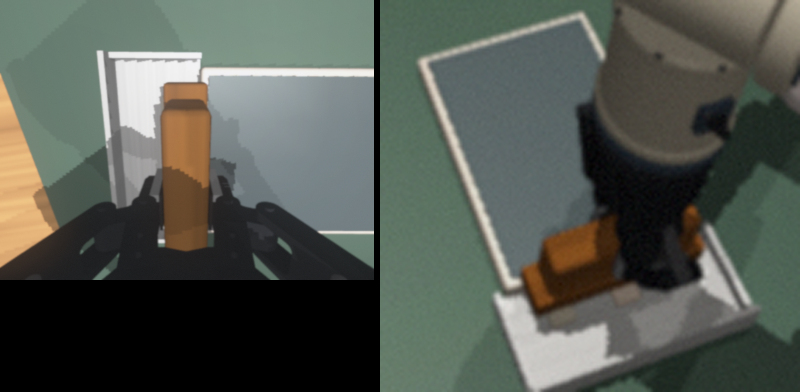

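The panel glass is clear. Two chips show in the tray, at (563,315) and (625,293) in the right half, and the gripper hides the third. I'll lift and take another look.

Call:
servo_tool:
  increments:
    - [[0,0,-0.08],[0,0,0],0]
    - [[0,0.1,-0.17],[0,0,0],0]
    - [[0,0.2,-0.17],[0,0,0],0]
    - [[0,0.3,-0.17],[0,0,0],0]
    - [[0,0.3,-0.17],[0,0,0],0]
    - [[0,0.3,-0.17],[0,0,0],0]

```text
clock: 6.93
position: [0.5522, 0.2087, 0.1218]
ee_rot: [[0.987, -0.16, 0.001], [-0.16, -0.987, -0.0], [0.001, 0.0, -1.0]]
wrist_force: [0.5, 0.6, -2.7]
finger_gap: 0.0254
finger_force: 60.7
```

```bash
python3 -c "
from h import *
b=optics.snapshot('top')[:,:,::-1];w=optics.snapshot('wrist')[:,:,::-1]
c=np.zeros((420,800,3),np.uint8);c[:,:380]=cv2.resize(b[160:250,98:179],(380,420),interpolation=cv2.INTER_CUBIC);c[:,380:]=w[:,:420];cv2.imwrite('pics/m4.png',c)
pd([.5064,-.0351,.100],13.7);print(robot.read_state()['joints'][5])"
```

```text
[-0.0158, 0.6267, 0.0523] [-0.00012, -8e-05, -0.06323] steps 6.034748383759186
116.70477823614164
```

View pics/m4.png

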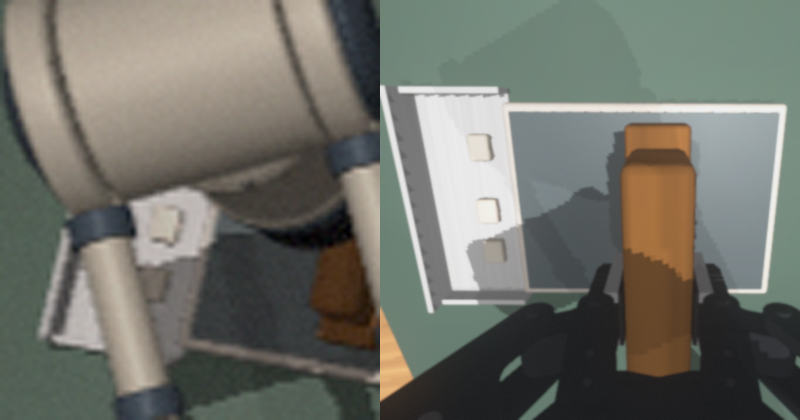

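All three chips lie in the tray, at (480,147), (487,210) and (494,250) in the right half. Next I'll return the block to its original clear spot.

Call:
servo_tool:
  increments:
    - [[0.0,0.12,0.0],[0,0,-0.012],0]
    - [[0.0,0.22,0.0],[0,0,-0.03],0]
    - [[0.0,0.32,0.0],[0,0,-0.045],0]
    - [[-0.01,0.42,0.0],[0,0,-0.063],0]
    - [[-0.015,0.52,0.0],[0,0,-0.063],0]
    - [[-0.016,0.626,0.0],[0,0,-0.063],0]
    - [[-0.016,0.626,0.05],[0,0,-0.063],0]
    - [[-0.016,0.626,0.12],[0,0,-0.063],0]
    - [[-0.016,0.626,0.18],[0,0,-0.063],0]
    - [[-0.016,0.626,0.21],[0,0,-0.063],0]
    - [[-0.016,0.626,0.215],[0,0,-0.063],0]
    - [[-0.016,0.626,0.215],[0,0,-0.063],0]
    - [[-0.016,0.626,0.215],[0,0,-0.063],0]

```text
clock: 8.12
position: [0.5076, -0.0341, 0.0363]
ee_rot: [[0.971, 0.238, 0.002], [0.238, -0.971, -0.0], [0.002, 0.0, -1.0]]
wrist_force: [-0.7, -0.2, -1.0]
finger_gap: 0.0255
finger_force: 61.2
```

```bash
python3 -c "
from h import *
s=robot.read_state();print(s['position'],s['wrist_force'],s['ee_rot'],s['joints'][5])"
```

```text
[ 0.50762829 -0.03405815  0.03631895] [-0.66636611 -0.21414946 -1.01821112] [[ 9.71327121e-01  2.37739874e-01  1.83739217e-03]
 [ 2.37740384e-01 -9.71328732e-01 -6.15108938e-05]
 [ 1.77008821e-03  4.96569520e-04 -9.99998310e-01]] 68.56846378923753
```

Call:
servo_tool:
  increments:
    - [[0,0,0.005],[0,0,0],0]
    - [[0,0,0.008],[0,0,0],0]
    - [[0,0,0.01],[0,0,0],0]
    - [[0,0,0.01],[0,0,0],0]
    - [[0,0,0.01],[0,0,0],0]

```text
clock: 8.53
position: [0.5067, -0.0346, 0.0311]
ee_rot: [[0.972, 0.237, 0.0], [0.237, -0.972, -0.0], [0.0, 0.0, -1.0]]
wrist_force: [0.5, 0.1, -1.4]
finger_gap: 0.0251
finger_force: 61.2
```

Call:
servo_tool:
  increments:
    - [[0,0,0.003],[0,0,0],0]
    - [[0,0,0.004],[0,0,0],0]
    - [[0,0,0.004],[0,0,0],0]
    - [[0,0,0.004],[0,0,0],0]

```text
clock: 8.87
position: [0.5069, -0.0347, 0.0306]
ee_rot: [[0.972, 0.237, 0.001], [0.237, -0.972, -0.0], [0.001, 0.0, -1.0]]
wrist_force: [-4.4, 0.2, 5.6]
finger_gap: 0.025
finger_force: 62.1
```

Force +5.6 N, so the block is on the table. Opening, then rising straight up.

Call:
servo_tool:
  increments:
    - [[0,0,-0.002],[0,0,0],0.7]
    - [[0,0,-0.002],[0,0,0],1]
    - [[0,0,-0.002],[0,0,0],1]
    - [[0,0,-0.002],[0,0,0],1]
    - [[0,0,-0.002],[0,0,0],1]
    - [[0,0,-0.002],[0,0,0],1]
    - [[0,0,-0.1],[0,0,0],1]
    - [[0,0,-0.2],[0,0,0],1]
    - [[0,0,-0.3],[0,0,0],1]
    - [[0,0,-0.4],[0,0,0],1]
    - [[0,0,-0.5],[0,0,0],1]
    - [[0,0,-0.58],[0,0,0],1]
    - [[0,0,-0.58],[0,0,0],1]
    - [[0,0,-0.58],[0,0,0],1]

```text
clock: 10.03
position: [0.5075, -0.0347, 0.2641]
ee_rot: [[0.972, 0.237, 0.005], [0.237, -0.972, -0.001], [0.005, 0.002, -1.0]]
wrist_force: [0.1, 0.2, -0.8]
finger_gap: 0.0853
finger_force: 0.0
```

```bash
python3 -c "
from h import *
pd([.560,-.222,.260],20);print(robot.read_state()['joints'])"
```

```text
[0.0166, 0.4859, 0.0112] [0.00035, -0.00078, -0.01751] steps 4.6650758014654805
[-7.74717983e+00 -8.57272129e+00  8.07054569e+01  1.95830689e-03
  1.07560855e+02  6.85585332e+01]
```

Call:
servo_tool:
  increments:
    - [[0.01,0.48,0.0],[0,0,0],1]
    - [[0.01,0.48,0.0],[0,0,0],1]
    - [[0.01,0.48,0.0],[0,0,0],1]
    - [[0.01,0.48,0.0],[0,0,0],1]
    - [[0.01,0.48,0.0],[0,0,0],1]
    - [[0.01,0.48,0.0],[0,0,0],1]
    - [[0.01,0.48,0.0],[0,0,0],1]
    - [[0.01,0.48,0.0],[0,0,0],1]

```text
clock: 10.7
position: [0.5556, -0.2198, 0.2595]
ee_rot: [[0.972, 0.237, -0.003], [0.237, -0.972, 0.002], [-0.002, -0.002, -1.0]]
wrist_force: [0.1, 0.3, 0.1]
finger_gap: 0.0857
finger_force: 0.0
```

```bash
python3 -c "
from h import *
s=robot.read_state();print(s['position'])
im=optics.snapshot('wrist')[:,:,::-1].copy()
c=np.array([.612,-.241,.1585])
pts=np.array([proj('wrist',c+[.028*np.cos(t),.028*np.sin(t),0]) for t in np.linspace(0,6.28,40)])
cv2.polylines(im,[pts.astype(np.int32)],True,(0,255,0),1);print(proj('wrist',c))
cv2.imwrite('pics/w5.png',im)"
```

```text
[ 0.55557318 -0.21978245  0.25946884]
[326.75377128 138.35829133]
```

View pics/w5.png

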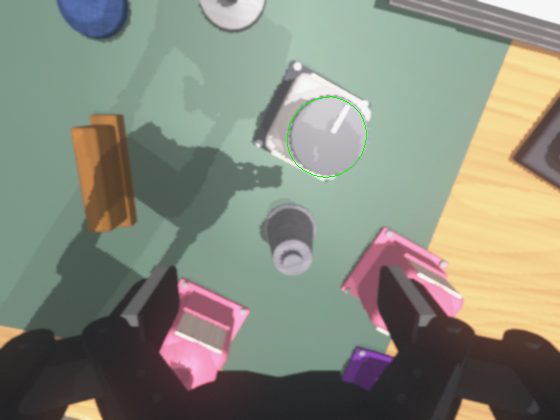

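The predicted circle sits right on the cap, with its top centre at (327,138), so the cap is at (0.612, -0.241). The block stands upright at the left. Descending now.

Call:
servo_tool:
  increments:
    - [[0.06,0.04,0.0],[0,0,0],1]
    - [[0.1245,0.085,0.0],[0,0,0],1]
    - [[0.1245,0.085,0.06],[0,0,0],1]
    - [[0.1245,0.085,0.13],[0,0,0],1]
    - [[0.1245,0.085,0.18],[0,0,0],1]
    - [[0.1245,0.085,0.18],[0,0,0],1]
    - [[0.1245,0.085,0.18],[0,0,0],1]

```text
clock: 11.33
position: [0.6118, -0.2399, 0.1882]
ee_rot: [[0.971, 0.238, -0.003], [0.238, -0.971, 0.001], [-0.002, -0.002, -1.0]]
wrist_force: [0.3, 0.6, 0.9]
finger_gap: 0.0858
finger_force: 0.0
```

```bash
python3 -c "
from h import *
s=robot.read_state();print(s['position'])
pd([.612,-.241,.127],13.7)"
```

```text
[ 0.61182245 -0.23989864  0.18817005]
[0.0001, 0.0031, 0.1529] [-0.00031, 0.00036, 0.00023] steps 1.4671514899845393
```

Call:
servo_tool:
  increments:
    - [[0,0.002,0.04],[0,0,0],1]
    - [[0,0.002,0.08],[0,0,0],1]
    - [[0,0.002,0.12],[0,0,0],1]
    - [[0,0.002,0.152],[0,0,0],1]
    - [[0,0.002,0.152],[0,0,0],1]
    - [[0,0.002,0.152],[0,0,0],1]

```text
clock: 11.83
position: [0.6126, -0.2419, 0.1295]
ee_rot: [[0.971, 0.237, 0.001], [0.237, -0.971, -0.0], [0.0, 0.0, -1.0]]
wrist_force: [0.2, 0.8, -0.4]
finger_gap: 0.0852
finger_force: 0.0
```

Call:
servo_tool:
  increments:
    - [[0,0,0],[0,0,0],0]
    - [[0,0,0],[0,0,0],0]
    - [[0,0,0],[0,0,0],0]
    - [[0,0,0],[0,0,0],0]
    - [[0,0,0],[0,0,0],0]
    - [[0,0,0],[0,0,0],0]
  newtons: 70

```text
clock: 12.33
position: [0.6131, -0.2425, 0.1297]
ee_rot: [[0.972, 0.237, 0.002], [0.237, -0.972, -0.001], [0.002, 0.001, -1.0]]
wrist_force: [0.6, -1.1, 4.8]
finger_gap: 0.0542
finger_force: 72.7
```

Call:
servo_tool:
  increments:
    - [[0,0,0.005],[0,0,0],0]
    - [[0,0,0.01],[0,0,0],0]
    - [[0,0,0.015],[0,0,0],0]
    - [[0,0,0.02],[0,0,0],0]
    - [[0,0,0.02],[0,0,0],0]
    - [[0,0,0.02],[0,0,0],0]

```text
clock: 12.83
position: [0.6132, -0.2425, 0.1229]
ee_rot: [[0.972, 0.237, 0.003], [0.237, -0.972, -0.001], [0.003, 0.002, -1.0]]
wrist_force: [-0.7, 0.1, 10.0]
finger_gap: 0.054
finger_force: 73.9
```

Call:
servo_tool:
  increments:
    - [[0,0,0.003],[0,0,0],0]
    - [[0,0,0.003],[0,0,-0.015],0]
    - [[0,0,0.003],[0,0,-0.03],0]
    - [[0,0,0.003],[0,0,-0.045],0]
    - [[0,0,0.003],[0,0,-0.06],0]
    - [[0,0,0.003],[0,0,-0.075],0]
    - [[0,0,0.003],[0,0,-0.09],0]
    - [[0,0,0.003],[0,0,-0.105],0]
    - [[0,0,0.003],[0,0,-0.12],0]
    - [[0,0,0.003],[0,0,-0.135],0]
    - [[0,0,0.003],[0,0,-0.15],0]
    - [[0,0,0.003],[0,0,-0.165],0]
    - [[0,0,0.003],[0,0,-0.18],0]
    - [[0,0,0.003],[0,0,-0.195],0]
    - [[0,0,0.003],[0,0,-0.21],0]
    - [[0,0,0.003],[0,0,-0.225],0]
    - [[0,0,0.003],[0,0,-0.235],0]
    - [[0,0,0.003],[0,0,-0.235],0]
    - [[0,0,0.003],[0,0,-0.235],0]

```text
clock: 14.42
position: [0.6138, -0.2429, 0.1228]
ee_rot: [[-0.144, 0.989, 0.005], [0.99, 0.144, -0.003], [-0.003, 0.005, -1.0]]
wrist_force: [0.1, -0.2, 13.2]
finger_gap: 0.0543
finger_force: 73.7
```

```bash
python3 -c "
from h import *
s=robot.read_state();print(s['position'],s['wrist_torque'],s['wrist_force'],np.degrees(np.arctan2(s['ee_rot'][1][0],s['ee_rot'][0][0])))
im=optics.snapshot('wrist')[:,:,::-1];cv2.imwrite('pics/w6.png',im)"
```

```text
[ 0.6138193  -0.24292115  0.12276485] [ 0.03750979 -0.02816103  0.03928646] [ 0.07704003 -0.2136156  13.15444809] 98.30661120835568
```

View pics/w6.png

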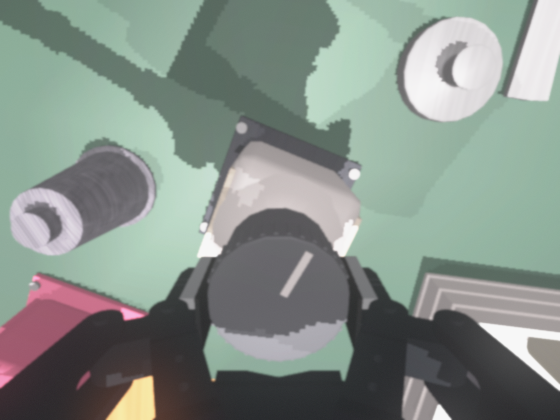

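The view shows the cap's marker at the same image angle as before, about 57°. The cap therefore turned with the fingers, by 84.6°. Lifting straight up.

Call:
servo_tool:
  increments:
    - [[0,0,-0.015],[0,0,0],0]
    - [[0,0,-0.03],[0,0,0],0]
    - [[0,0,-0.05],[0,0,0],0]
    - [[0,0,-0.075],[0,0,0],0]
    - [[0,0,-0.1],[0,0,0],0]
    - [[0,0,-0.125],[0,0,0],0]
    - [[0,0,-0.15],[0,0,0],0]
    - [[0,0,-0.175],[0,0,0],0]
    - [[0,0,-0.195],[0,0,0],0]
    - [[0,0,-0.21],[0,0,0],0]
    - [[0,0,-0.21],[0,0,0],0]
    - [[0,0,-0.21],[0,0,0],0]
    - [[0,0,-0.21],[0,0,0],0]
    - [[0,0,-0.21],[0,0,0],0]
    - [[0,0,-0.21],[0,0,0],0]

```text
clock: 15.72
position: [0.6123, -0.2421, 0.2024]
ee_rot: [[-0.144, 0.99, -0.001], [0.99, 0.144, 0.001], [0.001, -0.001, -1.0]]
wrist_force: [-0.4, 0.7, 0.5]
finger_gap: 0.0544
finger_force: 74.1
```

```bash
python3 -c "
from h import *
s=robot.read_state();print(s['clock'],s['position'],s['wrist_force'],s['finger_force'],s['finger_gap'],s['qd'])
a=optics.snapshot('wrist')[:,:,::-1]; b=optics.snapshot('scene')[:,:,::-1]
c=np.zeros((560,800,3),np.uint8);c[:,:420]=cv2.resize(b[90:410,170:410],(420,560));c[:285,420:]=cv2.resize(a,(380,285));cv2.imwrite('pics/m7.png',c)"
```

```text
15.7167 [ 0.61232629 -0.24210053  0.20239258] [-0.35418665  0.72154263  0.49754974] 74.13819909095764 0.054365203045768654 [ 0.02749526 -0.11575126 -0.09726307 -0.00492871 -0.08090144 -0.07206902]
```

View pics/m7.png

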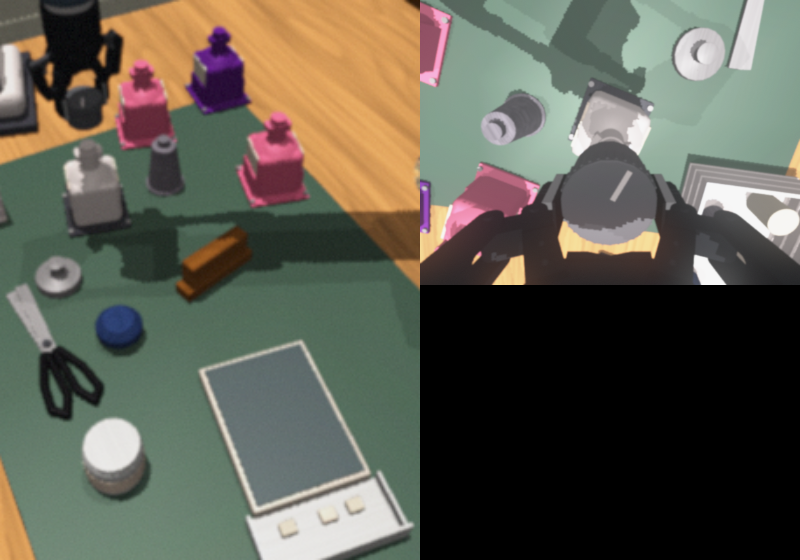

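The cap is held at (83,105), clear above the open neck at (92,155). All three chips are in the tray, at (288,527), (328,514) and (355,505). The block stands at (213,262) and the bystanders haven't moved. Handing in.

```bash
python3 -c "
from cell import finish_job
print(finish_job())"
```

```text
the job is handed in; nothing more can be done
None
```

The job is handed in at about 16 s of the 62 s allowed: all three chips are in the tray, the block stands upright on the table, and the cap is unscrewed and held level about 9 cm above the open bottle; the hand-in gave no verdict.

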